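Clear the fastener case, try its lid and hold it open

ROBOT

A 7-joint arm with a two-finger parallel gripper is mounted at the origin on the work surface. World frame = base frame: x ahead of the robot, y to its left, z up, the work surface at z = 0. Lengths are in m, angles in rad, forces in N, time in s.
With the tool pointing down it reaches from about 0.4 to 0.925 m from the base axis. Payload 4.1 kg.
Tool frame: the origin (TCP) lies midway between the tips of the shut fingers; the grasp point (between the pads) lies 19 mm behind it; z points along the fingers, y is the line along which they close (so a half turn about z gives the same grasp; the last joint's range is limited). The gripper opens to 85 mm and grips with 20 to 120 N. Pads are 22 mm wide; open, the fingers measure 114 mm over their backs; the gripper's body (76 mm by 85 mm) begins 54 mm behind the grasp point. The pads swing forward as they close: fully open they stand 13 mm farther back than shut.
Start: joints at [1.232, 0.398, 0.045, 1.537, -0.019, 1.207, -0.051], TCP at [0.154, -0.631, 0.197] pointing down, gripper open.
Joint ranges: [-2.82, 2.82], [-0.49, 2.23], [-1.37, 1.46], [0, 2.46], [-1.36, 4.5], [0.23, 2], [-2.94, 2.94]. Speed limits (rad/s): [2.57, 2.57, 3.14, 3.14, 3.14, 3.14, 3.14].

INTERFACE

Orientations are given as a unit quaternion [w, x, y, z].
In Python, from workcell import bot gives the robot as it stands. The module is installed in compiled form; this text tells all that it offers.
- The arm moves only by the tool apply_moves, never from a script. Its argument "deltas" is a list that holds one entry, the list of rows, each a list of 4 numbers: the shift along the world's x, y, z normalised to -1 to 1, where 1 is 0.1 m, then the turn about the world's z normalised to -1 to 1, where 1 is 30 degrees. In form: [[[tx, ty, tz, roll], ...]]. A call has exactly 5 rows; each row is the pose to reach, as a shift and turn from the pose commanded when the call began; what a row does not reach only later rows make up. A row lasts 1/8 s, in which the tool goes at most 62.5 mm and 10.7 degrees, less where a joint would pass 70% of its speed; a pose out of reach is approached as far as the arm can. A call with a number of a shift or a turn outside -1 to 1 is refused whole. A call with a gripper value outside its range is refused whole. "grip" is the closure, from 0 (fully open) to 1 (shut), set as the call begins (left out, the last holds). The fingers move at their own pace and stop on an object; "grip_force" is the grip in N (left out, the last holds). Time passes only in rows, so rows that repeat a pose let the fingers close, or fill a call up. It gives the time, the measured TCP pose, the force, the opening and the grip force at its end, in the units of the state.
- bot.state(): the state, without advancing time (a new reading comes with each control period).
- bot.grab_frame(name): name is "scene" or "top" or "wrist"; returns a dict with "frame" (384x512x3 uint8, blue, green, red), "vertical_fov" (degrees; the focal length in pixels is half the picture's height over the tangent of half this angle, whatever the lens; pixels are square), "cx", "cy" (the principal point, pixels), "world_from_camera" (4x4, takes a point from camera to world coordinates). Camera axes: x right, y up, looking along -z (the intrinsics and any distortion apply to the point x, -y, -z); pixel columns grow to the right and rows downward; lengths in m; the calibration is good to about 2 mm. A picture is of the moment at which its call begins. There is no depth.
- bot.hand_in(): hands the job in; it is judged then, once.
The state is a dict: "clock": time; "joint_pos": joint angles; "qvel": joint speeds; "tau": joint torques, N m; "eef_pos": TCP position; "orientation": TCP orientation; "ft_force": force on the tool from outside, world axes, zero at the start; "moment": the same for the moment, N m; "grip_width": opening from 0.0 (shut) to 1.0 (fully open); "grasp_force": force on a finger pad.
Only numpy, scipy, OpenCV 4.12 (cv2) and the standard library are available. Lean on these libraries where they do the work, as an engineer would, in place of code of your own. Each camera call takes 0.05 s, during which the arm holds its last target. There are 200 camera calls.

TASK

The hearing protectors were left standing on the blue lid of the fastener case: hang them over the dowel of the pine tool tote, one cup on each side, and let go of them. Then, before touching the red-knobbed catch, lightly tug the lid up by its steel handle to learn whether it is caught; if it is, slide the catch open to free it, and lift the lid by at least 35 degrees. Finish while still holding the lid open like that, holding still, without having dropped the hearing protectors, forced the lid or disturbed the other things on the bench.

Things in the scene. Friction and masses are not known exactly. Their poses are not given: they have to be found in the camera images.
- case: The fastener case, fixed to the bench: a plywood box 220 (x) by 280 (y) by 78 mm high with a blue lid 12 mm thick; the lid's flat top is 90.5 mm above the bench when closed. Origin: centre of its underside. The case's x axis points from its front (handle and catch side, towards the robot) to the hinge side, y to the left seen from the robot, z up.
- lid_handle (a point): Grip point on the lid's handle: centre of a round steel bar 12 mm thick and 100 mm long that runs along the case's y axis, on two posts, its middle line 35 mm above the lid's top. With the lid closed it lies 60 mm in front of the case's centre, 50 mm to its right (case -y) and 125.5 mm above the bench. It is best pinched from above; the round bar can turn between the fingers as the lid rises.
- lid_hinge (a point): Point on the lid's hinge line (which runs along the case's y axis), 110 mm behind the case's centre, 78.5 mm above the bench. The handle bar's middle line is 170 mm in front of and 47 mm above this line when closed.
- lid (a joint): Lid angle in rad: 0 closed, growing as the handle side rises, stop at 1.2. The lid weighs about 0.5 kg and always falls shut when let go. If it is caught, it gives only about 0.01 to 0.02 rad (2 to 4 mm of play) and then stops hard.
- catch_knob (a point): Top centre of the red knob of the barrel bolt (the catch) on the front of the case: an upright round peg 13 mm thick that stands 32 mm above the brass bolt, its top 129.5 mm above the bench, 125 mm in front of the case's centre. Free space beside it for fingers, 25 mm or more on each side. The bolt slides along the case's y axis; its tip enters a steel keeper on the lid's front edge (top 107 mm above the bench), which hides the tip.
- catch (a joint): Bolt position in m: 0 fully shut (knob 70 mm to the left of the case's centre, case +y), 0.030 fully open (knob 100 mm to the left), sliding to case +y opens it; the friction is about 2 N and it stays where it is left. It starts anywhere from 0 to 0.024 and may or may not still be caught in the keeper: try the lid. At 0.030 the lid is surely free.
- earmuffs: Hearing protectors, rigid, about 0.24 kg, standing on the lid on their two yellow and black cups with the black headband arched above; 182 mm wide along their own y axis, 62 mm deep along x, 166 mm high. Origin: centre of their underside; z up. The cups are 78 mm high and 102 mm apart inside. The band's middle is a straight padded piece 76 mm long (y), 22 mm wide (x, the width to grip from above) and 26 mm thick, its top at 166 mm, its underside at 140 mm.
- band_top (a point): Centre of the top of the headband's padded middle, 166 mm above the hearing protectors' underside.
- band_under (a point): Centre of the underside of the headband's padded middle, 140 mm above the hearing protectors' underside; this face rests on the dowel when hung.
- tote: Pine tool tote fixed to the bench, 200 (x) by 312 (y) mm, sides 45 mm high, narrowing end boards about 203 mm high; a jar and an offcut lie near its ends. Origin: centre of its underside. Its dowel runs along its y axis, over the middle of its width.
- dowel_mid (a point): Middle of the dowel's centre line, 184 mm above the bench; the dowel is 22 mm thick (top at 195 mm) and free over 280 mm between the end boards.
- jar: Small clear screw jar with red cap, 44 mm wide, 42 mm high, standing in the tote, towards its +y end. Origin under its centre. Leave it alone.
- offcut: Wood offcut 75 by 45 by 28 mm, lying in the tote, towards its -y end. Origin under its centre. Leave it alone.
- glue: White glue bottle 60 mm wide, 170 mm high, at the back of the bench. Origin under its centre. Leave it alone.
- drill: Red and black cordless drill, about 180 mm high, standing on its battery at the right side of the bench. Origin under its centre. Leave it alone.
- hammer: Hammer lying at the right side of the bench. Origin under its middle. Leave it alone.
- driver: Screwdriver lying at the left side of the bench. Origin under its middle. Leave it alone.
- tape: Yellow tape measure 62 by 35 by 60 mm at the back of the bench. Origin under its centre. Leave it alone.
Things that resemble listed ones, but are neither listed nor needed, are in the scene too. Leave any green or purple look-alike of the earmuffs alone.

How it is judged:
On the way, in this order (a step that is already met when the one before it is completed fails the run):
1. the hearing protectors hang over the tote's dowel, a cup on each side, let go and at rest (x of band_under in the frame of tote between -0.03 and 0.03 m and y of band_under in the frame of tote between -0.12 and 0.12 m and z of band_under in the frame of tote between 0.185 and 0.208 m and angle between earmuffs's own z axis and vertical below 0.35 rad and contact force between earmuffs and tote above 0.5 N and contact force between earmuffs and the arm below 0.1 N and contact force between earmuffs and the fingers below 0.1 N and linear speed of earmuffs below 0.05 m/s), for 0.3 s.
2. the lid is tugged (0.006 rad or more) while the catch is still as it was found (within 6 mm) (value of joint lid above 0.006 rad and distance of catch_knob from where it was at the start of the episode below 0.006 m), for 0.1 s.
At the end, for the whole second after the job is handed in: The hearing protectors hang at rest over the dowel (underside of the band on the dowel: within 30 mm across it, 120 mm along it, height 185 to 208 mm; tilt below 0.35 rad; untouched by the robot), and the lid is held still (below 0.1 rad/s) at more than 0.55 rad by the fingers (contact above 0.5 N) (all of step 1 and value of joint lid above 0.55 rad and velocity of joint lid between -0.1 and 0.1 rad/s and contact force between the fingers and lid above 0.5 N); the arm keeps its last pose, push and grip.
It fails at once if the hearing protectors were dropped (lower than 30 mm) (height (world z) of earmuffs below 0.03 m).
It fails at once if the lid was forced open past the shut catch (value of joint lid above 0.15 rad and value of joint catch below 0.008 m).
It fails at once if a bystander was moved more than 30 mm (distance of any of jar, offcut, glue, drill, hammer, driver, tape from where it was at the start of the episode above 0.03 m).
It also fails if it takes over 67 s, if anything falls off the work surface, if the arm or the gripper's body presses on something with over 40 N, if the wrist force passes 120 N, or if a joint passes its speed limit or range.

## Working session

There is one attempt and no reset: what is moved stays moved. The work goes in short steps, Python scripts to look and compute and a tool call to move; the robot and the scene stay as the last step left them, time stands still between calls to the robot, and variables do not carry over. Pictures are saved under pics/ and viewed, at most 13 in all, crops included, and the job is handed in when it is done.

Besides the shell and the picture viewer there is one more tool, called after "Call:" as name([rows], argument=value, ...), one row to a line, values as JSON. apply_moves: Moves the arm, as the interface text tells. Its arguments: {"type":"object","properties":{"deltas":{"type":"array"},"grip":{"type":"number"},"grip_force":{"type":"number"}},"required":["deltas"]}

```bash
mkdir -p pics; cat > h.py <<'E'
import numpy as np, cv2
from workcell import bot
def grab(n):
    d=bot.grab_frame(n); return d
def ray(d,u,v):
    h=d['frame'].shape[0]; f=h/2/np.tan(np.radians(d['vertical_fov'])/2)
    M=np.array(d['world_from_camera']); r=M[:3,:3]@np.array([(u-d['cx'])/f,-(v-d['cy'])/f,-1.])
    return M[:3,3],r/np.linalg.norm(r)
def onz(d,u,v,z):
    o,r=ray(d,u,v); return o+r*(z-o[2])/r[2]
def tri(d1,p1,d2,p2):
    o1,r1=ray(d1,*p1);o2,r2=ray(d2,*p2)
    s=np.linalg.lstsq(np.c_[r1,-r2],o2-o1,rcond=None)[0]
    a=o1+r1*s[0];b=o2+r2*s[1]; return (a+b)/2,np.linalg.norm(a-b)
def proj(d,P):
    h=d['frame'].shape[0]; f=h/2/np.tan(np.radians(d['vertical_fov'])/2)
    M=np.array(d['world_from_camera']); c=M[:3,:3].T@(np.array(P)-M[:3,3])
    return d['cx']+f*c[0]/-c[2], d['cy']+f*c[1]/c[2]
E
python3 - <<'E'
from h import *
import pickle
ds={n:grab(n) for n in('scene','top')}
pickle.dump(ds,open('d0.pkl','wb'))
for n,d in ds.items():
    print(n,d.keys(),d['vertical_fov'],d['cx'],d['cy'],np.round(d['world_from_camera'],3).tolist())
    cv2.imwrite(f'pics/{n}0.png',cv2.resize(d['frame'],(800,600)))
print(bot.state())
E
```

```text
scene dict_keys(['frame', 'vertical_fov', 'cx', 'cy', 'world_from_camera']) 45.98324814836583 260.91071347759214 187.7442707886039 [[0.773, -0.367, 0.518, 1.297], [0.634, 0.463, -0.619, -0.842], [-0.013, 0.807, 0.591, 1.083], [0.0, 0.0, 0.0, 1.0]]
top dict_keys(['frame', 'vertical_fov', 'cx', 'cy', 'world_from_camera']) 57.81448400921091 264.12961210324625 190.89625674360346 [[0.111, 0.968, -0.225, 0.264], [-0.994, 0.109, -0.021, 0.081], [0.004, 0.226, 0.974, 1.363], [0.0, 0.0, 0.0, 1.0]]
{'clock': 0.1, 'joint_pos': array([ 1.23198779,  0.39912243,  0.04502139,  1.53772815, -0.01873971,
        1.20689489, -0.05067934]), 'qvel': array([-5.06486013e-04, -1.03082235e-03,  1.42546279e-03, -3.66007527e-03,
        1.93904297e-05,  1.35314781e-03, -6.32497234e-04]), 'tau': array([ 4.21639503e-03, -4.76262796e+01,  1.37055270e+00, -2.54951084e+01,
        1.19853357e-02,  4.98890266e-03,  3.27630778e-05]), 'eef_pos': array([ 0.15428347, -0.63079206,  0.19647574]), 'orientation': array([-8.53968043e-04,  9.92811778e-01,  1.19683011e-01, -1.42034868e-04]), 'ft_force': array([0.22971949, 0.05704194, 0.13779811]), 'moment': array([-0.01089543, -0.02454754,  0.03898907]), 'grasp_force': 0.0, 'grip_width': 1.0026698896319783}
```

View pics/scene0.png

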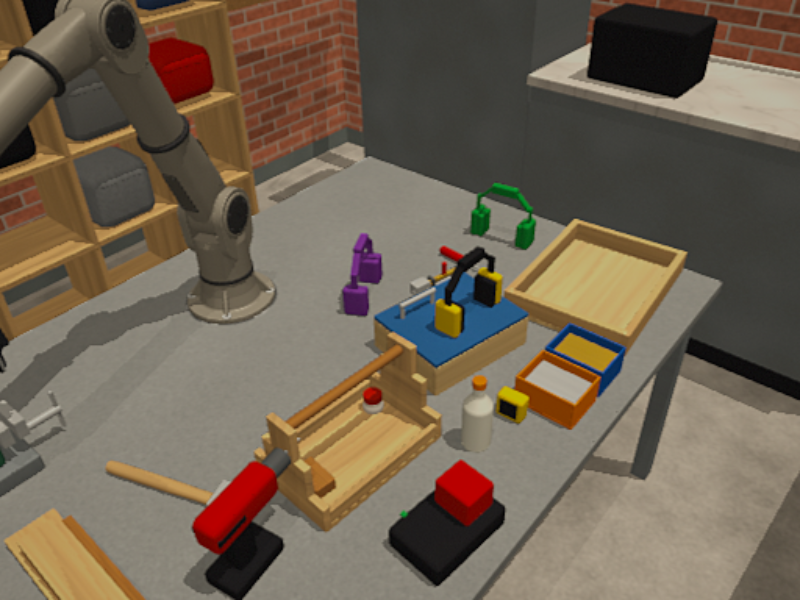

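View pics/top0.png

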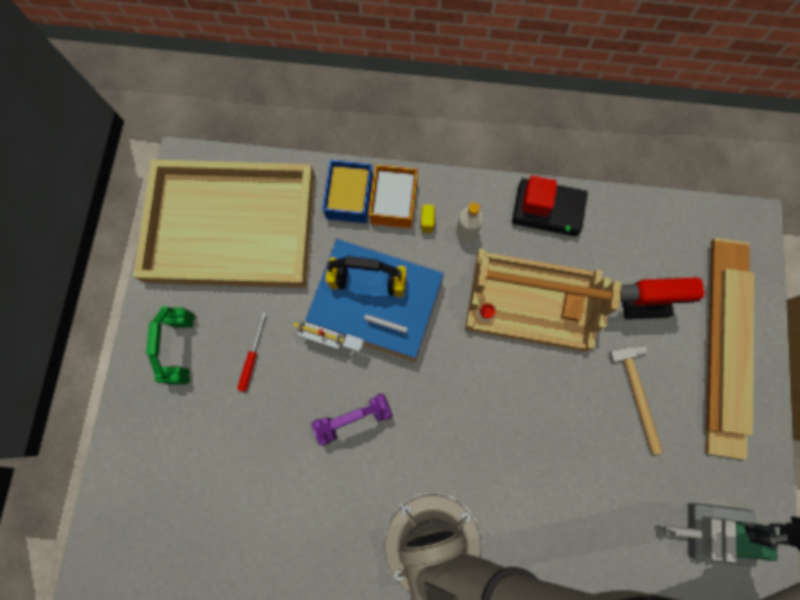

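Candidates for the earmuffs in the top view: yellow/black on the blue lid (367,275), green (165,345) and purple (350,418). I choose the yellow/black pair on the blue lid and check it with a close crop.

```bash
python3 - <<'E'
from h import *
import pickle
ds=pickle.load(open('d0.pkl','rb'))
t=ds['top']['frame'][145:240,180:310]; s=ds['scene']['frame'][145:245,230:350]
a=cv2.resize(t,None,fx=5.5,fy=5.5,interpolation=cv2.INTER_CUBIC)
a=cv2.resize(ds['top']['frame'][145:240,180:410],(800,330),interpolation=cv2.INTER_CUBIC)
b=cv2.resize(ds['scene']['frame'][145:240,165:345],(510,270),interpolation=cv2.INTER_CUBIC)
o=np.zeros((600,800,3),np.uint8);o[:330]=a;o[330:,:510]=b
cv2.imwrite('pics/crop.png',o)
d=ds['top'];f=d['frame'];hsv=cv2.cvtColor(f,cv2.COLOR_BGR2HSV)
m=cv2.inRange(hsv,(98,120,60),(118,255,255)); m[:140]=0
n,l,st,c=cv2.connectedComponentsWithStats(m)
k=1+np.argmax(st[1:,4]); ct=max(cv2.findContours((l==k).astype(np.uint8),0,2)[0],key=cv2.contourArea)
# lid top plane points -> min area rect
P=np.array([onz(d,*p[0],0.0905)[:2] for p in ct],np.float32)
r=cv2.minAreaRect(P);print('lid',r, cv2.boxPoints(r).round(3).tolist())
E
```

```text
lid ((0.5517733693122864, 0.2002207338809967), (0.2761837840080261, 0.21631529927253723), 77.94119262695312) [[0.4169999957084656, 0.08799999952316284], [0.6290000081062317, 0.0430000014603138], [0.6859999895095825, 0.31299999356269836], [0.4749999940395355, 0.3580000102519989]]
```

View pics/crop.png

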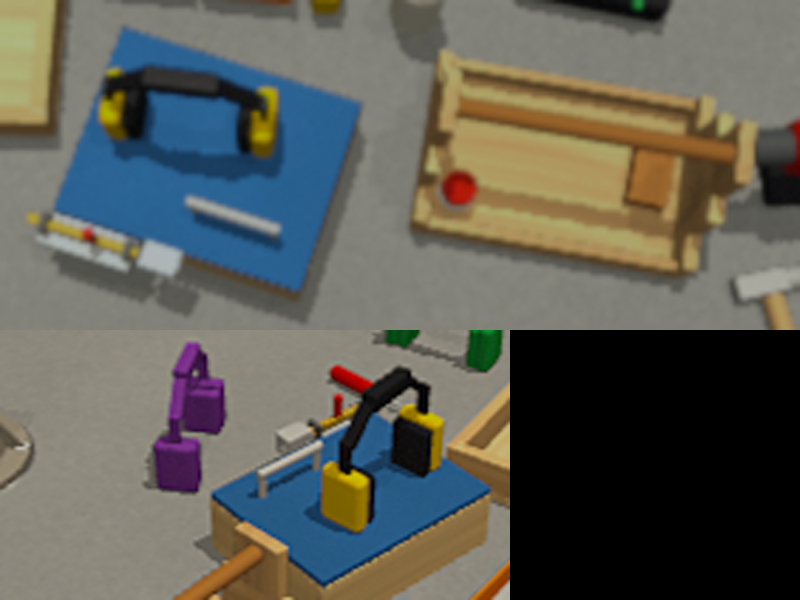

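The crop confirms it: yellow/black earmuffs with the band middle at crop (178,82), handle (232,216), red knob (88,235), and the dowel from (460,107) to (735,152).

```bash
cat > m.py <<'E'
from h import *
import pickle
ds=pickle.load(open('d0.pkl','rb'));d=ds['top'];s=ds['scene']
T=lambda u,v:(180+u/3.478,145+v/3.474)
S=lambda u,v:(165+u/2.833,145+(v-330)/2.842)
pr=lambda n,x:print(n,np.round(x,4))
pr('handle',onz(d,*T(187,202),.1255)[:2]);pr('handle',onz(d,*T(279,232),.1255)[:2])
pr('handle tri',np.r_[tri(d,T(232,216),s,S(292,461))])if 0 else None
pr('knob',onz(d,*T(88,233),.1295)[:2])
a=onz(d,*T(145,76),.2565);b=onz(d,*T(214,87),.2565);pr('band ends',np.r_[a,b]);pr('mid',(a+b)/2);pr('yaw of y',np.arctan2(*(a-b)[[1,0]]))
p,e=tri(d,T(180,80),s,S(392,380));pr('band tri',np.r_[p,e])
p,e=tri(d,T(232,217),s,S(290,460));pr('handle tri',np.r_[p,e])
a=onz(d,*T(460,107),.19);b=onz(d,*T(735,152),.19);pr('dowel',np.r_[a,b]);pr('mid',(a+b)/2);pr('len',np.linalg.norm(a-b));pr('yaw',np.arctan2(*(a-b)[[1,0]]))
# tote footprint at side top z=.045 : outer corners approx
q=[onz(d,*T(*c),.045)[:2] for c in((412,225),(690,272))];pr('tote front',np.r_[q[0],q[1]]);
# dowel by colour, darker orange
hsv=cv2.cvtColor(d['frame'],cv2.COLOR_BGR2HSV);m=cv2.inRange(hsv,(8,130,60),(17,255,200))
M=np.zeros_like(m);M[165:192,305:400]=m[165:192,305:400]
n,l,st,c=cv2.connectedComponentsWithStats(M);k=1+np.argmax(st[1:,4]);pr('cc',np.r_[st[k],c[k]])
x,y=np.where(l==k)[1],np.where(l==k)[0];v=cv2.fitLine(np.c_[x,y].astype(np.float32),2,0,.01,.01).ravel()
for u in(x.min(),x.max()):
  pr('dow',onz(d,u,v[3]+(u-v[2])*v[1]/v[0],.188))
st=bot.state();print(st['eef_pos'],st['orientation'])
E
python3 m.py
```

```text
handle [0.4915 0.2121]
handle [0.4707 0.1133]
knob [0.4471 0.3089]
band ends [0.5845 0.254  0.2565 0.581  0.1872 0.2565]
mid [0.5827 0.2206 0.2565]
yaw of y 1.5187
band tri [0.5885 0.2236 0.2524 0.0078]
handle tri [0.4828 0.165  0.1213 0.0031]
dowel [ 0.607  -0.055   0.19    0.5912 -0.3319  0.19  ]
mid [ 0.5991 -0.1935  0.19  ]
len 0.2773
yaw 1.5139
tote front [ 0.5084 -0.0299  0.4903 -0.3377]
cc [311.     168.      81.      24.     657.     355.5236 181.0685]
dow [ 0.6185 -0.0499  0.188 ]
dow [ 0.5951 -0.3313  0.188 ]
[ 0.15428347 -0.63079206  0.19647574] [-8.53968043e-04  9.92811778e-01  1.19683011e-01 -1.42034868e-04]
```

Call:
apply_moves([
  [[0.1, 0.2, 0.2, 0.06], [0.2, 0.4, 0.4, 0.12], [0.3, 0.6, 0.6, 0.18], [0.4, 0.8, 0.8, 0.24], [0.5, 1, 1, 0.3]],
], grip=0)

```text
clock: 0.72
eef_pos: [0.2046, -0.5303, 0.2978]
orientation: [-0.0, 0.98, 0.198, -0.0]
ft_force: [0.4, 0.4, 0.5]
grip_width: 1.0
grasp_force: 0.0
```

Call:
apply_moves([
  [[0.1, 0.2, 0.2, 0.06], [0.2, 0.4, 0.4, 0.12], [0.3, 0.6, 0.6, 0.18], [0.4, 0.8, 0.8, 0.24], [0.5, 1, 1, 0.3]],
])

```text
clock: 1.35
eef_pos: [0.255, -0.43, 0.3988]
orientation: [0.0, 0.962, 0.275, 0.0]
ft_force: [-0.2, -0.5, 0.2]
grip_width: 1.001
grasp_force: 0.0
```

Call:
apply_moves([
  [[0.1, 0.2, 0, 0.06], [0.2, 0.4, 0, 0.12], [0.3, 0.6, 0, 0.18], [0.4, 0.8, 0, 0.24], [0.5, 1, 0, 0.3]],
])

```text
clock: 1.98
eef_pos: [0.3049, -0.33, 0.3971]
orientation: [-0.0, 0.937, 0.349, -0.0]
ft_force: [0.9, 0.1, -0.4]
grip_width: 0.996
grasp_force: 0.0
```

Call:
apply_moves([
  [[0.1, 0.2, 0, 0.06], [0.2, 0.4, 0, 0.12], [0.3, 0.6, 0, 0.18], [0.4, 0.8, 0, 0.24], [0.5, 1, 0, 0.3]],
])

```text
clock: 2.6
eef_pos: [0.3551, -0.2301, 0.3975]
orientation: [0.0, 0.907, 0.422, 0.0]
ft_force: [-0.0, -0.6, -0.5]
grip_width: 0.999
grasp_force: 0.0
```

Call:
apply_moves([
  [[0.1, 0.2, 0, 0.06], [0.2, 0.4, 0, 0.12], [0.3, 0.6, 0, 0.18], [0.4, 0.8, 0, 0.24], [0.5, 1, 0, 0.3]],
])

```text
clock: 3.22
eef_pos: [0.4051, -0.1301, 0.3974]
orientation: [0.0, 0.871, 0.491, 0.0]
ft_force: [0.7, 0.0, 0.5]
grip_width: 1.0
grasp_force: 0.0
```

Call:
apply_moves([
  [[0.1, 0.2, 0, 0.06], [0.2, 0.4, 0, 0.12], [0.3, 0.6, 0, 0.18], [0.4, 0.8, 0, 0.24], [0.5, 1, 0, 0.3]],
])

```text
clock: 3.85
eef_pos: [0.4551, -0.0301, 0.3975]
orientation: [0.0, 0.83, 0.558, 0.0]
ft_force: [-1.0, -0.2, 0.2]
grip_width: 1.001
grasp_force: 0.0
```

Call:
apply_moves([
  [[0.1, 0.2, 0, 0.06], [0.2, 0.4, 0, 0.12], [0.3, 0.6, 0, 0.18], [0.4, 0.8, 0, 0.24], [0.5, 1, 0, 0.3]],
])

```text
clock: 4.47
eef_pos: [0.5051, 0.0699, 0.3974]
orientation: [0.0, 0.783, 0.622, 0.0]
ft_force: [0.0, -0.4, 0.4]
grip_width: 1.002
grasp_force: 0.0
```

Call:
apply_moves([
  [[0.1, 0.2, 0, 0.07], [0.2, 0.4, 0, 0.14], [0.3, 0.6, 0, 0.2], [0.4, 0.8, 0, 0.27], [0.5, 1, 0, 0.34]],
])

```text
clock: 5.1
eef_pos: [0.5551, 0.1699, 0.3973]
orientation: [-0.0, 0.725, 0.689, 0.0]
ft_force: [1.0, 0.4, 0.5]
grip_width: 0.998
grasp_force: 0.0
```

Call:
apply_moves([
  [[0.1, 0.2, 0, 0], [0.2, 0.4, 0, 0], [0.28, 0.5, 0, 0], [0.28, 0.5, 0, 0], [0.28, 0.5, 0, 0]],
])

```text
clock: 5.72
eef_pos: [0.5825, 0.2179, 0.3975]
orientation: [0.0, 0.726, 0.688, -0.0]
ft_force: [0.4, -0.8, 0.0]
grip_width: 0.997
grasp_force: 0.0
```

```bash
python3 - <<'E'
from h import *
import pickle
d=grab('wrist');pickle.dump(d,open('w1.pkl','wb'));print(np.round(d['world_from_camera'],3),d['vertical_fov'])
st=bot.state();print(st['eef_pos'],st['orientation'],st['joint_pos'])
for P in((.5827,.2206,.2565),(.585,.254,.2565),(.581,.187,.2565),(.483,.164,.1255)):print(proj(d,P))
cv2.imwrite('pics/w1.png',d['frame'])
E
```

```text
[[ 0.999  0.052  0.014  0.585]
 [-0.054  0.962  0.268  0.286]
 [ 0.001 -0.268  0.963  0.574]
 [ 0.     0.     0.     1.   ]] 63.66934669639206
[0.58247089 0.21768079 0.39761415] [ 3.84887177e-04  7.26116899e-01  6.87571147e-01 -1.35103233e-04] [ 0.1488253   0.35940012 -0.83042766  1.2545026   0.2640324   1.63670446
 -0.68541523]
(np.float64(252.4079289943154), np.float64(172.38211081265564))
(np.float64(252.9215429624907), np.float64(140.1246460242764))
(np.float64(252.48845464282215), np.float64(203.05027702494058))
(np.float64(188.21418221879196), np.float64(194.9663280884621))
```

View pics/w1.png

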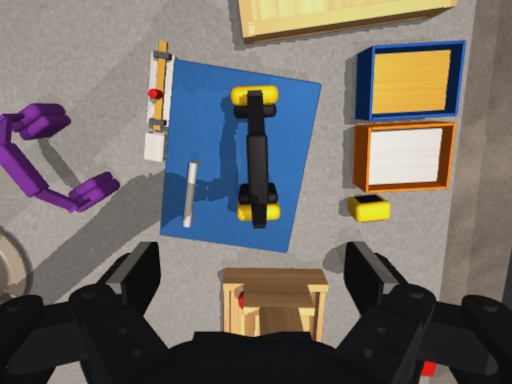

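The wrist view shows the padded band from about (257,137) to (259,197), the handle bar from (194,162) to (188,226), and the knob at (155,94).

```bash
python3 - <<'E'
from h import *
import pickle
d=pickle.load(open('w1.pkl','rb'))
f=d['frame'];m=(f.max(2)<75).astype(np.uint8);m[:85]=0;m[230:]=0;m[:,:230]=0;m[:,290:]=0
for r in range(120,205,8):
  x=np.where(m[r])[0]; print(r,x.min(),x.max(),onz(d,x.mean(),r,.2565).round(4)) if len(x) else 0
for n,p,z in(('h',(194,164),.1255),('h',(188,224),.1255),('knob',(155,94),.1295)):print(n,onz(d,*p,z))
E
```

```text
120 247 263 [0.5881 0.2738 0.2565]
128 248 263 [0.5882 0.266  0.2565]
136 247 266 [0.5888 0.2579 0.2565]
144 247 266 [0.5884 0.2499 0.2565]
152 247 266 [0.588  0.2417 0.2565]
160 247 267 [0.5881 0.2334 0.2565]
168 248 267 [0.5883 0.225  0.2565]
176 248 267 [0.5878 0.2164 0.2565]
184 242 273 [0.5874 0.2078 0.2565]
192 239 276 [0.587  0.199  0.2565]
200 238 277 [0.5866 0.1901 0.2565]
h [0.49661475 0.21060054 0.1255    ]
h [0.47758803 0.11745025 0.1255    ]
knob [0.45408374 0.31080738 0.1295    ]
```

Call:
apply_moves([
  [[0.02, 0.03, -0.15, 0.03], [0.05, 0.06, -0.35, 0.06], [0.05, 0.06, -0.6, 0.06], [0.05, 0.06, -0.8, 0.06], [0.05, 0.06, -1, 0.06]],
])

```text
clock: 6.4
eef_pos: [0.5868, 0.224, 0.2949]
orientation: [-0.0, 0.715, 0.699, -0.001]
ft_force: [-0.2, 0.1, 0.1]
grip_width: 0.997
grasp_force: 0.0
```

Call:
apply_moves([
  [[0, 0, -0.2, 0], [0, 0, -0.4, 0], [0, 0, -0.55, 0], [0, 0, -0.615, 0], [0, 0, -0.615, 0]],
])

```text
clock: 7.02
eef_pos: [0.5873, 0.2245, 0.2355]
orientation: [-0.0, 0.715, 0.699, -0.0]
ft_force: [-0.1, 0.6, 0.4]
grip_width: 0.999
grasp_force: 0.0
```

Call:
apply_moves([
  [[0, 0, 0, 0], [0, 0, 0, 0], [0, 0, 0, 0], [0, 0, 0, 0], [0, 0, 0, 0]],
], grip=1, grip_force=40)

```text
clock: 7.65
eef_pos: [0.5874, 0.2246, 0.236]
orientation: [0.0, 0.715, 0.699, 0.0]
ft_force: [-0.5, 0.0, -0.0]
grip_width: -0.001
grasp_force: 0.0
```

Call:
apply_moves([
  [[0, 0, 0, 0], [0, 0, 0, 0], [0, 0, 0.1, 0], [0, 0, 0.2, 0], [0, 0, 0.3, 0]],
])

```text
clock: 8.28
eef_pos: [0.5876, 0.2248, 0.2672]
orientation: [0.0, 0.715, 0.699, 0.0]
ft_force: [0.1, -0.1, 0.2]
grip_width: 0.001
grasp_force: 0.0
```

The fingers shut on nothing, so I look again.

```bash
python3 - <<'E'
from h import *
import pickle
d=grab('wrist');s=grab('scene');t=grab('top');pickle.dump((d,s,t),open('w2.pkl','wb'))
o=np.zeros((600,800,3),np.uint8)
o[:300,:400]=cv2.resize(d['frame'],(400,300));o[:300,400:]=cv2.resize(s['frame'][130:230,220:353],(400,300),interpolation=cv2.INTER_CUBIC)
o[300:,:400]=cv2.resize(t['frame'][140:240,180:313],(400,300),interpolation=cv2.INTER_CUBIC)
cv2.imwrite('pics/w2.png',o)
p=bot.state()['eef_pos'];print(p,proj(s,p),proj(t,p),proj(d,p))
E
```

```text
[0.58782051 0.22487059 0.26695639] (np.float64(302.496428820066), np.float64(159.04105728362754)) (np.float64(230.24350893872284), np.float64(165.92928921391186)) (np.float64(253.12739666260183), np.float64(223.54430798945089))
```

View pics/w2.png

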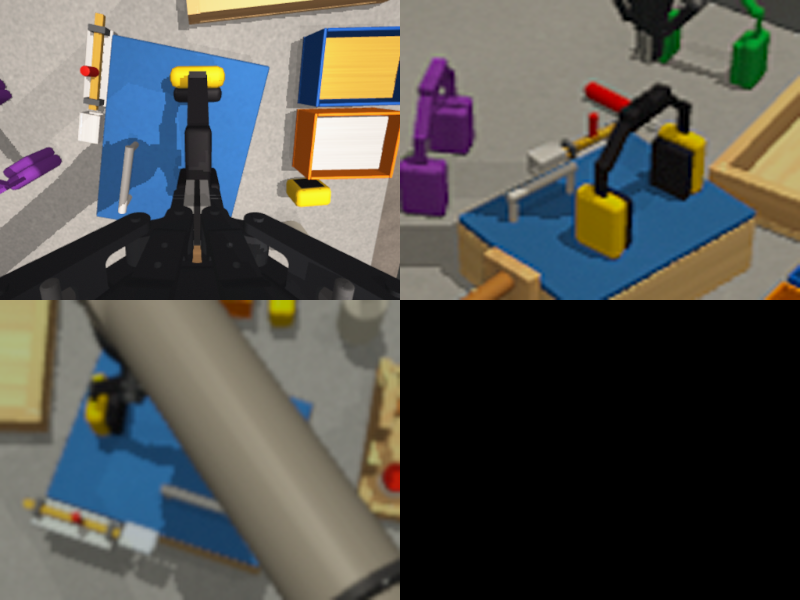

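The fingertips are above the band in the scene crop, at (650,58). That is about 9 px higher than the reported TCP projects, so I check the tips' true height.

```bash
python3 - <<'E'
from h import *
import pickle
d,s,t=pickle.load(open('w2.pkl','rb'))
o=np.zeros((600,800,3),np.uint8)
a=cv2.resize(np.clip(s['frame'][125:185,270:340].astype(int)*2,0,255).astype(np.uint8),(560,480),interpolation=cv2.INTER_CUBIC) # x8
o=np.zeros((480,800,3),np.uint8);o[:,:560]=a
b=cv2.resize(np.clip(d['frame'][190:310,225:285].astype(int)*2,0,255).astype(np.uint8),(240,480),interpolation=cv2.INTER_CUBIC) # x4
o[:,560:]=b
cv2.imwrite('pics/w3.png',o)
E
```

```text
(no output)
```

View pics/w3.png

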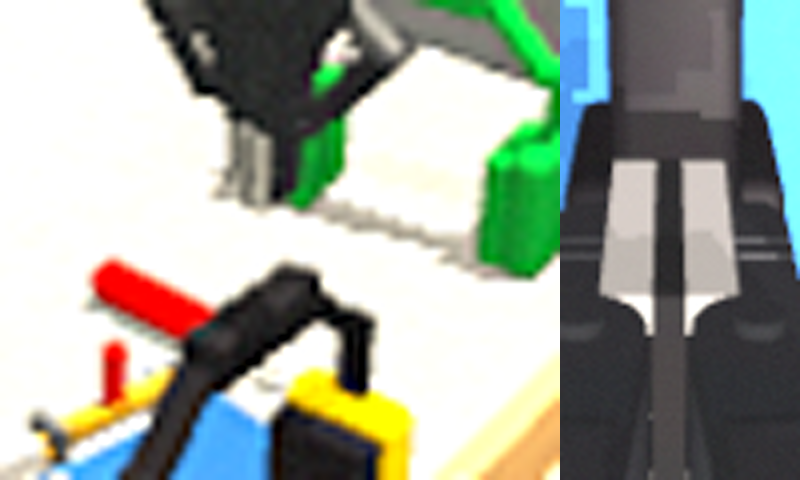

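```bash
python3 - <<'E'
from h import *
import pickle
d,s,t=pickle.load(open('w2.pkl','rb'))
print('tip',tri(d,(252,230),s,(302.8,150)))
print('tip',tri(d,(252,226),s,(302.8,150)))
d0=pickle.load(open('w1.pkl','rb'));s0=pickle.load(open('d0.pkl','rb'))['scene']
# padded middle +y upper end and -y end: scene crop px
for w,c in(((257,133),(300,272)),((259,168),(255,300)),((259,203),(205,340))):
  print('band',tri(d0,w,s0,(270+c[0]/8,125+c[1]/8)))
print('knob',tri(d0,(155,94),s0,(270+115/8,125+345/8)))
print('handle',tri(d0,(191,194),s0,(165+290/2.833,145+130/2.842)))
E
```

```text
tip (array([0.58526462, 0.2318597 , 0.29718262]), np.float64(0.004511102808253756))
tip (array([0.58485878, 0.23337545, 0.29616517]), np.float64(0.00553259083764864))
band (array([0.58781221, 0.25925886, 0.24963109]), np.float64(0.004176973819468579))
band (array([0.588595  , 0.22361621, 0.25391   ]), np.float64(0.0029308936646411095))
band (array([0.58814422, 0.18585583, 0.25364523]), np.float64(0.0002741474304508068))
knob (array([0.45272316, 0.31019201, 0.12942828]), np.float64(0.0028688944904338392))
handle (array([0.48618195, 0.16431488, 0.12326527]), np.float64(0.0014842060910736938))
```

Two views put the tips at z≈0.297 while the state says 0.267. The listed objects measure true to their known heights, so the TCP reading looks about 30 mm low. I check this with a gentle touch on the band top, whose true height is 0.2565.

Call:
apply_moves([
  [[0, 0, -0.15, 0], [0, 0, -0.27, 0], [0, 0, -0.33, 0], [0, 0, -0.34, 0], [0, 0, -0.35, 0]],
])

```text
clock: 9.05
eef_pos: [0.5876, 0.2248, 0.2311]
orientation: [0.0, 0.715, 0.699, 0.0]
ft_force: [1.0, -1.0, 0.5]
grip_width: -0.001
grasp_force: 0.0
```

Call:
apply_moves([
  [[0, 0, -0.01, 0], [0, 0, -0.02, 0], [0, 0, -0.03, 0], [0, 0, -0.03, 0], [0, 0, -0.03, 0]],
])

```text
clock: 9.68
eef_pos: [0.5874, 0.2246, 0.228]
orientation: [0.0, 0.715, 0.699, 0.0]
ft_force: [-0.2, -0.9, 0.1]
grip_width: 0.001
grasp_force: 0.0
```

Call:
apply_moves([
  [[0, 0, -0.01, 0], [0, 0, -0.02, 0], [0, 0, -0.02, 0], [0, 0, -0.02, 0], [0, 0, -0.02, 0]],
])

```text
clock: 10.3
eef_pos: [0.5874, 0.2246, 0.226]
orientation: [0.0, 0.715, 0.699, 0.0]
ft_force: [0.0, -0.1, -0.4]
grip_width: -0.001
grasp_force: 0.0
```

Call:
apply_moves([
  [[0, 0, -0.01, 0], [0, 0, -0.02, 0], [0, 0, -0.02, 0], [0, 0, -0.02, 0], [0, 0, -0.02, 0]],
])

```text
clock: 10.92
eef_pos: [0.5875, 0.2246, 0.224]
orientation: [0.0, 0.715, 0.699, 0.0]
ft_force: [-0.7, -0.4, -0.5]
grip_width: -0.0
grasp_force: 0.0
```

Call:
apply_moves([
  [[0, 0, -0.01, 0], [0, 0, -0.02, 0], [0, 0, -0.02, 0], [0, 0, -0.02, 0], [0, 0, -0.02, 0]],
])

```text
clock: 11.55
eef_pos: [0.5876, 0.2246, 0.2227]
orientation: [0.0, 0.715, 0.699, 0.0]
ft_force: [-1.4, -0.5, 4.9]
grip_width: 0.005
grasp_force: 2.7
```

Contact came at reported z 0.223, so true z ≈ reported + 0.033. I raise, open, and go down to reported 0.2025.

Call:
apply_moves([
  [[0, 0, 0.2, 0], [0, 0, 0.3, 0], [0, 0, 0.3, 0], [0, 0, 0.3, 0], [0, 0, 0.3, 0]],
])

```text
clock: 12.18
eef_pos: [0.5871, 0.2243, 0.2513]
orientation: [-0.0, 0.715, 0.699, -0.0]
ft_force: [0.2, 0.1, -0.1]
grip_width: 0.001
grasp_force: 0.0
```

Call:
apply_moves([
  [[0, 0, 0, 0], [0, 0, 0, 0], [0, 0, 0, 0], [0, 0, 0, 0], [0, 0, 0, 0]],
], grip=0)

```text
clock: 12.8
eef_pos: [0.5874, 0.2246, 0.252]
orientation: [0.0, 0.715, 0.699, 0.0]
ft_force: [-0.7, -0.5, 0.9]
grip_width: 0.999
grasp_force: 0.0
```

Call:
apply_moves([
  [[0, 0, -0.15, 0], [0, 0, -0.3, 0], [0, 0, -0.4, 0], [0, 0, -0.49, 0], [0, 0, -0.49, 0]],
])

```text
clock: 13.42
eef_pos: [0.587, 0.2243, 0.202]
orientation: [-0.0, 0.715, 0.699, -0.001]
ft_force: [0.5, -0.2, -0.2]
grip_width: 1.001
grasp_force: 0.0
```

Call:
apply_moves([
  [[0, 0, 0, 0], [0, 0, 0, 0], [0, 0, 0, 0], [0, 0, 0, 0], [0, 0, 0, 0]],
], grip=1, grip_force=50)

```text
clock: 14.05
eef_pos: [0.5879, 0.2247, 0.2034]
orientation: [0.0, 0.715, 0.699, 0.001]
ft_force: [1.1, 0.3, 2.2]
grip_width: 0.241
grasp_force: 51.3
```

Call:
apply_moves([
  [[0, 0, 0.1, 0], [0, 0, 0.3, 0], [0, 0, 0.5, 0], [0, 0, 0.75, 0], [0, 0, 1, 0]],
])

```text
clock: 14.68
eef_pos: [0.5875, 0.2248, 0.3052]
orientation: [0.0, 0.715, 0.699, 0.001]
ft_force: [-0.2, -0.6, -2.3]
grip_width: 0.248
grasp_force: 50.9
```

Call:
apply_moves([
  [[0, 0, 0.2, 0], [0, 0, 0.4, 0], [0, -0.1, 0.55, -0.05], [0.01, -0.25, 0.6, -0.15], [0.02, -0.4, 0.6, -0.27]],
])

```text
clock: 15.3
eef_pos: [0.5897, 0.1827, 0.363]
orientation: [0.0, 0.764, 0.645, -0.0]
ft_force: [0.6, -0.2, -3.4]
grip_width: 0.248
grasp_force: 50.9
```

```bash
python3 - <<'E'
from h import *
s=grab('scene')
cv2.imwrite('pics/s4.png',cv2.resize(s['frame'][90:290,130:390],(780,600),interpolation=cv2.INTER_CUBIC))
E
```

```text
(no output)
```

View pics/s4.png

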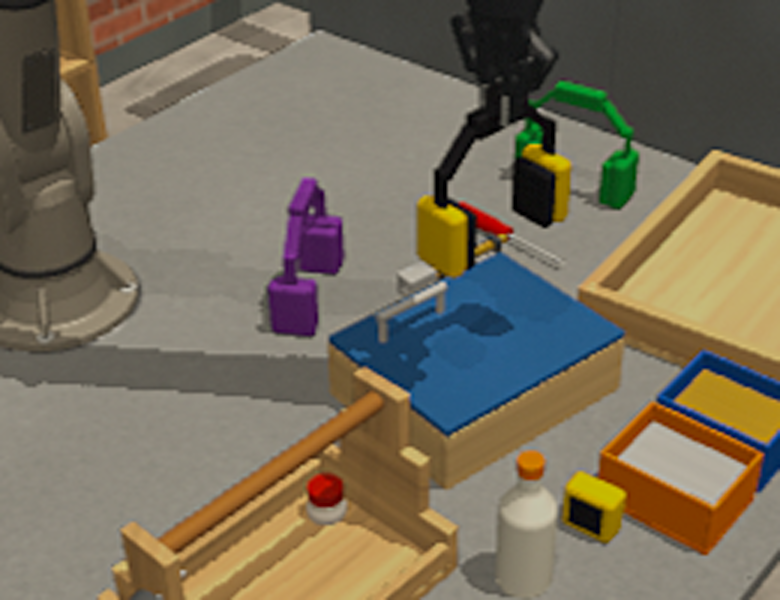

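The earmuffs hang level in the gripper. The dowel runs from crop (380,400) to (170,545), and I check its position against this second view.

```bash
python3 - <<'E'
from h import *
import pickle
s=pickle.load(open('d0.pkl','rb'))['scene']
f=s['frame'];hsv=cv2.cvtColor(f,cv2.COLOR_BGR2HSV);M=cv2.inRange(hsv,(8,130,60),(17,255,200))
m=np.zeros_like(M);m[215:280,180:260]=M[215:280,180:260]
n,l,st,c=cv2.connectedComponentsWithStats(m);k=1+np.argmax(st[1:,4]);print(st[k])
y,x=np.where(l==k);v=cv2.fitLine(np.c_[x,y].astype(np.float32),2,0,.01,.01).ravel()
for u in(190,222,254):print(u,v[3]+(u-v[2])*v[1]/v[0],onz(s,u,v[3]+(u-v[2])*v[1]/v[0],.187).round(4))
print(bot.state()['joint_pos'].round(2))
E
```

```text
[ 182  215   78   60 1309]
190 267.26724 [ 0.5925 -0.3044  0.187 ]
222 252.75435 [ 0.6221 -0.2095  0.187 ]
254 238.24146 [ 0.6538 -0.1077  0.187 ]
[ 0.21  0.35 -0.8   1.34  0.25  1.56 -0.74]
```

```bash
python3 - <<'E'
from h import *
import pickle
s=pickle.load(open('d0.pkl','rb'))['scene']
for c in((380,403),(275,474),(170,545)):print(onz(s,130+c[0]/3,90+c[1]/3,.187).round(4))
E
```

```text
[ 0.6204 -0.0554  0.187 ]
[ 0.6082 -0.1962  0.187 ]
[ 0.5973 -0.3212  0.187 ]
```

Call:
apply_moves([
  [[0, -0.2, 0, -0.12], [0.01, -0.4, 0, -0.25], [0.02, -0.6, 0, -0.4], [0.03, -0.8, 0, -0.55], [0.04, -1, 0, -0.7]],
])

```text
clock: 15.98
eef_pos: [0.5933, 0.0825, 0.3627]
orientation: [0.0, 0.869, 0.495, -0.0]
ft_force: [1.2, 0.1, -2.3]
grip_width: 0.248
grasp_force: 50.9
```

Call:
apply_moves([
  [[0, -0.2, 0, -0.15], [0.01, -0.4, 0, -0.3], [0.02, -0.6, 0, -0.45], [0.03, -0.8, 0, -0.6], [0.04, -1, 0, -0.75]],
])

```text
clock: 16.6
eef_pos: [0.5971, -0.0175, 0.3627]
orientation: [0.0, 0.949, 0.316, -0.0]
ft_force: [0.5, 0.3, -2.6]
grip_width: 0.246
grasp_force: 50.9
```

Call:
apply_moves([
  [[0, -0.2, 0, -0.15], [0.01, -0.4, 0, -0.3], [0.02, -0.6, 0, -0.45], [0.03, -0.8, 0, -0.6], [0.04, -1, 0, -0.75]],
])

```text
clock: 17.23
eef_pos: [0.6009, -0.1174, 0.3627]
orientation: [0.0, 0.992, 0.125, -0.0]
ft_force: [0.5, 0.9, -1.5]
grip_width: 0.247
grasp_force: 50.9
```

Call:
apply_moves([
  [[0.01, -0.2, 0, -0.15], [0.02, -0.4, 0, -0.3], [0.03, -0.6, 0, -0.45], [0.05, -0.73, 0, -0.6], [0.05, -0.73, 0, -0.64]],
])

```text
clock: 17.85
eef_pos: [0.6056, -0.191, 0.3623]
orientation: [0.0, 0.999, -0.042, -0.001]
ft_force: [-0.9, -0.2, -2.0]
grip_width: 0.242
grasp_force: 50.9
```

```bash
python3 - <<'E'
from h import *
import pickle
w=grab('wrist');s=grab('scene');t=grab('top');pickle.dump((w,s,t),open('w5.pkl','wb'))
o=np.zeros((600,800,3),np.uint8)
o[:300,:400]=cv2.resize(w['frame'],(400,300));o[:300,400:]=cv2.resize(s['frame'][110:290,100:340],(400,300),interpolation=cv2.INTER_CUBIC)
o[300:,:400]=cv2.resize(t['frame'][110:260,260:460],(400,300),interpolation=cv2.INTER_CUBIC)
cv2.imwrite('pics/w5.png',o)
st=bot.state();print(st['eef_pos'],st['joint_pos'].round(2))
E
```

```text
[ 0.60622633 -0.18770664  0.36293023] [ 0.53  0.33 -0.42  1.3   0.13  1.54 -1.52]
```

View pics/w5.png

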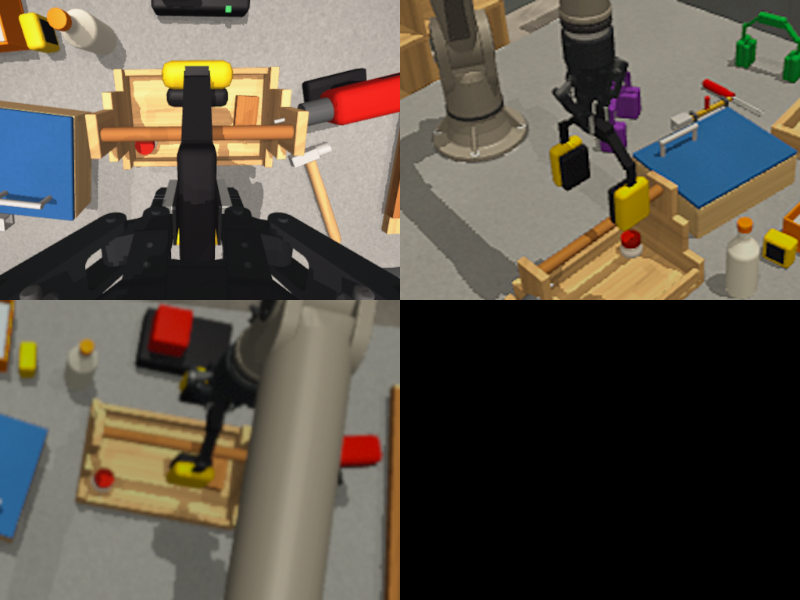

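The band crosses the dowel squarely. In the wrist view (400 px scale) the dowel runs from (105,133) to (293,132).

```bash
python3 - <<'E'
from h import *
import pickle
w,s,t=pickle.load(open('w5.pkl','rb'))
for p in((105,133),(199,132.5),(293,132)):print(onz(w,p[0]*1.28,p[1]*1.28,.187).round(4))
# upper cup outer top edge centre (cup top at base z+.078; base = eef+.033-.004-.14)
E
```

```text
[ 0.6136 -0.0544  0.187 ]
[ 0.6026 -0.1934  0.187 ]
[ 0.5917 -0.3322  0.187 ]
```

Call:
apply_moves([
  [[0, 0, -0.15, 0], [0, 0, -0.35, 0], [0, 0, -0.6, 0], [0, 0, -0.8, 0], [0, 0, -1, 0]],
])

```text
clock: 18.62
eef_pos: [0.6058, -0.1877, 0.2611]
orientation: [-0.0, 0.999, -0.039, -0.001]
ft_force: [-0.4, 0.8, -2.1]
grip_width: 0.24
grasp_force: 50.9
```

Call:
apply_moves([
  [[0, 0, -0.2, 0], [0, 0, -0.4, 0], [0, 0, -0.6, 0], [0, 0, -0.75, 0], [0, 0, -0.88, 0]],
])

```text
clock: 19.25
eef_pos: [0.6061, -0.1881, 0.1738]
orientation: [-0.0, 0.999, -0.039, -0.0]
ft_force: [-0.7, -0.5, -1.4]
grip_width: 0.242
grasp_force: 50.9
```

Call:
apply_moves([
  [[0, 0, -0.02, 0], [0, 0, -0.03, 0], [0, 0, -0.04, 0], [0, 0, -0.05, 0], [0, 0, -0.05, 0]],
])

```text
clock: 19.88
eef_pos: [0.6065, -0.1885, 0.1701]
orientation: [0.0, 0.999, -0.04, 0.0]
ft_force: [0.6, -1.3, -2.0]
grip_width: 0.245
grasp_force: 50.8
```

Call:
apply_moves([
  [[0, 0, -0.01, 0], [0, 0, -0.02, 0], [0, 0, -0.03, 0], [0, 0, -0.03, 0], [0, 0, -0.03, 0]],
])

```text
clock: 20.5
eef_pos: [0.6065, -0.1885, 0.1677]
orientation: [0.0, 0.999, -0.04, 0.0]
ft_force: [-2.1, 1.0, 4.2]
grip_width: 0.25
grasp_force: 51.7
```

Contact on the dowel at the expected height. I release and rise.

Call:
apply_moves([
  [[0, 0, 0, 0], [0, 0, 0, 0], [0, 0, 0, 0], [0, 0, 0, 0], [0, 0, 0, 0]],
], grip=0)

```text
clock: 21.12
eef_pos: [0.6065, -0.1884, 0.1669]
orientation: [0.0, 0.999, -0.04, -0.0]
ft_force: [0.0, 0.1, -0.8]
grip_width: 1.001
grasp_force: 0.0
```

Call:
apply_moves([
  [[0, 0, 0.1, 0], [0, 0, 0.3, 0], [0, 0, 0.5, 0], [0, 0, 0.75, 0], [0, 0, 1, 0]],
])

```text
clock: 21.75
eef_pos: [0.6066, -0.1884, 0.2686]
orientation: [0.0, 0.999, -0.04, 0.0]
ft_force: [1.0, -0.3, -0.8]
grip_width: 1.0
grasp_force: 0.0
```

```bash
python3 - <<'E'
from h import *
import pickle
w=grab('wrist');s=grab('scene');pickle.dump((w,s),open('w6.pkl','wb'))
o=np.zeros((300,800,3),np.uint8)
o[:300,:400]=cv2.resize(w['frame'],(400,300));o[:300,400:]=cv2.resize(s['frame'][140:290,140:340],(400,300),interpolation=cv2.INTER_CUBIC)
cv2.imwrite('pics/w6.png',o)
st=bot.state();print(st['eef_pos'],st['grip_width'],st['clock'])
E
```

```text
[ 0.60856509 -0.18865893  0.2711747 ] 0.999227435446746 21.85
```

View pics/w6.png

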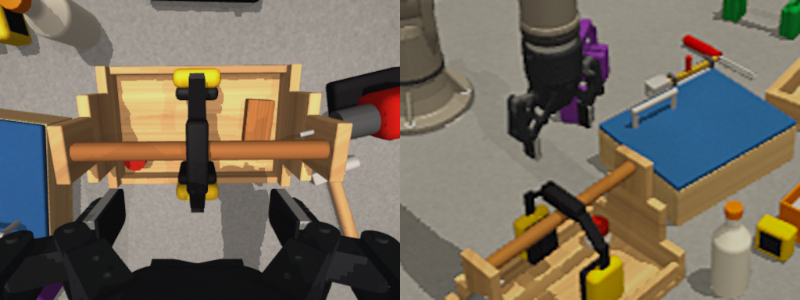

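The earmuffs hang on the dowel with a cup on each side, band over dowel at wrist (198,148), and nothing else has moved. Next is the lid handle.

Call:
apply_moves([
  [[-0.06, 0.18, 0, 0.14], [-0.12, 0.36, 0, 0.28], [-0.18, 0.54, 0, 0.42], [-0.24, 0.72, 0, 0.56], [-0.3, 0.9, 0, 0.7]],
])

```text
clock: 22.48
eef_pos: [0.5758, -0.0978, 0.2664]
orientation: [-0.0, 0.99, 0.144, -0.0]
ft_force: [0.1, 0.6, -0.8]
grip_width: 0.997
grasp_force: 0.0
```

Call:
apply_moves([
  [[-0.06, 0.18, 0, 0.14], [-0.12, 0.36, 0, 0.28], [-0.18, 0.54, 0, 0.42], [-0.24, 0.72, 0, 0.56], [-0.3, 0.9, 0, 0.7]],
])

```text
clock: 23.1
eef_pos: [0.5458, -0.0079, 0.2665]
orientation: [-0.0, 0.947, 0.322, -0.0]
ft_force: [-0.1, -0.1, 0.3]
grip_width: 1.0
grasp_force: 0.0
```

Call:
apply_moves([
  [[-0.06, 0.18, 0, 0.14], [-0.12, 0.36, 0, 0.28], [-0.18, 0.54, 0, 0.42], [-0.24, 0.72, 0, 0.56], [-0.3, 0.9, 0, 0.7]],
])

```text
clock: 23.72
eef_pos: [0.5159, 0.0822, 0.2666]
orientation: [0.0, 0.872, 0.49, -0.0]
ft_force: [0.5, -0.7, -0.7]
grip_width: 1.0
grasp_force: 0.0
```

Call:
apply_moves([
  [[-0.06, 0.18, 0, 0.14], [-0.12, 0.36, 0, 0.28], [-0.18, 0.54, 0, 0.42], [-0.24, 0.7, 0, 0.56], [-0.3, 0.8, 0, 0.66]],
])

```text
clock: 24.35
eef_pos: [0.4859, 0.163, 0.267]
orientation: [-0.0, 0.774, 0.633, 0.0]
ft_force: [-0.6, -0.1, -0.1]
grip_width: 1.002
grasp_force: 0.0
```

```bash
python3 - <<'E'
from h import *
import pickle
w=grab('wrist');pickle.dump(w,open('w7.pkl','wb'))
st=bot.state();q=st['orientation'];print(st['eef_pos'],2*np.arctan2(q[2],q[1])-np.pi/2,st['joint_pos'].round(2))
f=w['frame'];hsv=cv2.cvtColor(f,cv2.COLOR_BGR2HSV)
print('pred handle px',proj(w,(.487,.164,.1255)),'knob',proj(w,(.453,.310,.1295)))
lid=cv2.inRange(hsv,(98,120,60),(118,255,255));h=cv2.convexHull(np.vstack([c for c in cv2.findContours(lid,0,2)[0] if cv2.contourArea(c)>500]))
hm=np.zeros_like(lid);cv2.fillConvexPoly(hm,h,255);hm=cv2.erode(hm,np.ones((9,9)))
m=cv2.inRange(hsv,(0,0,120),(180,70,255))&hm;m[250:]=0
n,l,st_,c=cv2.connectedComponentsWithStats(m)
for k in range(1,n):
  if st_[k,4]>80:
    y,x=np.where(l==k);r=cv2.minAreaRect(np.c_[x,y].astype(np.float32));print(st_[k],r[0],r[1]);b=cv2.boxPoints(r);print([onz(w,*p,.1295)[:2].round(4).tolist() for p in b],onz(w,*r[0],.1295).round(4))
red=cv2.inRange(hsv,(0,150,80),(6,255,255));n,l,st_,c=cv2.connectedComponentsWithStats(red)
for k in range(1,n):
  if st_[k,4]>15: print('red',st_[k],onz(w,*c[k],.1295).round(4))
E
```

```text
[0.48496374 0.16436677 0.26709799] -0.19769585794149935 [ 0.33  0.16 -0.82  1.74  0.12  1.29 -0.72]
pred handle px (np.float64(253.35027349789382), np.float64(173.764515574202)) knob (np.float64(185.86499316742868), np.float64(29.398889389125856))
[ 247  125   11   96 1015] (252.0, 172.5) (95.0, 10.0)
[[0.4907, 0.2146], [0.5005, 0.2126], [0.481, 0.1141], [0.4704, 0.1162]] [0.486  0.1664 0.1295]
red [177  21  18  18 194] [0.4519 0.3103 0.1295]
red [319 299  19  25 270] [ 0.5402 -0.0159  0.1295]
```

Call:
apply_moves([
  [[0, 0, -0.15, 0], [0, 0, -0.35, 0], [0, 0, -0.6, 0], [0, 0, -0.8, 0], [0, 0, -1, 0]],
])

```text
clock: 25.02
eef_pos: [0.4862, 0.1601, 0.165]
orientation: [-0.0, 0.776, 0.63, -0.001]
ft_force: [-0.6, -0.3, -0.2]
grip_width: 1.001
grasp_force: 0.0
```

Call:
apply_moves([
  [[0, 0, -0.2, 0], [0, 0, -0.4, 0], [0, 0, -0.6, 0], [0, 0, -0.8, 0], [0, 0, -0.9, 0]],
])

```text
clock: 25.65
eef_pos: [0.4854, 0.1601, 0.0749]
orientation: [-0.0, 0.776, 0.63, -0.001]
ft_force: [-0.1, -1.2, -0.5]
grip_width: 0.998
grasp_force: 0.0
```

Call:
apply_moves([
  [[0, 0, 0, 0], [0, 0, 0, 0], [0, 0, 0, 0], [0, 0, 0, 0], [0, 0, 0, 0]],
], grip=1, grip_force=30)

```text
clock: 26.28
eef_pos: [0.4854, 0.1619, 0.0775]
orientation: [-0.0, 0.776, 0.631, -0.001]
ft_force: [-4.5, 0.1, 5.6]
grip_width: 0.135
grasp_force: 29.4
```

Call:
apply_moves([
  [[0, 0, 0.01, 0], [0, 0, 0.02, 0], [0, 0, 0.03, 0], [0, 0, 0.03, 0], [0, 0, 0.03, 0]],
])

```text
clock: 26.9
eef_pos: [0.486, 0.1618, 0.0798]
orientation: [-0.0, 0.776, 0.631, -0.0]
ft_force: [-2.4, 3.0, -3.8]
grip_width: 0.126
grasp_force: 29.2
```

Call:
apply_moves([
  [[0, 0, 0.01, 0], [0, 0, 0.02, 0], [0, 0, 0.02, 0], [0, 0, 0.02, 0], [0, 0, 0.02, 0]],
])

```text
clock: 27.52
eef_pos: [0.4867, 0.1616, 0.0821]
orientation: [0.0, 0.776, 0.631, 0.0]
ft_force: [-0.2, 2.0, -4.2]
grip_width: 0.128
grasp_force: 29.2
```

Call:
apply_moves([
  [[0, 0, 0.01, 0], [0, 0, 0.02, 0], [0, 0, 0.03, 0], [0, 0, 0.03, 0], [0, 0, 0.03, 0]],
])

```text
clock: 28.15
eef_pos: [0.4877, 0.1615, 0.0853]
orientation: [0.001, 0.776, 0.631, 0.001]
ft_force: [4.5, 3.0, -5.8]
grip_width: 0.123
grasp_force: 29.1
```

The lid has followed about 8 mm with only its own weight on the fingers, twice the play of a caught lid, and the knob is about 14 mm off fully shut. So it looks free. I go on a little way, staying under 0.15 rad, and check the force.

Call:
apply_moves([
  [[0.035, -0.01, 0.04, 0], [0.055, -0.01, 0.09, 0], [0.07, -0.015, 0.13, 0], [0.07, -0.015, 0.13, 0], [0.07, -0.015, 0.13, 0]],
])

```text
clock: 28.78
eef_pos: [0.4919, 0.1604, 0.0979]
orientation: [-0.001, 0.776, 0.631, -0.001]
ft_force: [-3.2, 3.4, -2.9]
grip_width: 0.129
grasp_force: 29.4
```

```bash
python3 - <<'E'
from h import *
import pickle
s=grab('scene');pickle.dump(s,open('s8.pkl','wb'));st=bot.state();print(st['eef_pos'],st['ft_force'],st['grip_width'])
cv2.imwrite('pics/s8.png',cv2.resize(s['frame'][130:250,200:360],(800,600),interpolation=cv2.INTER_CUBIC))
E
```

```text
[0.49192948 0.16047682 0.0979094 ] [-3.61421145  3.49051459 -2.54946883] 0.12389916771102458
```

View pics/s8.png

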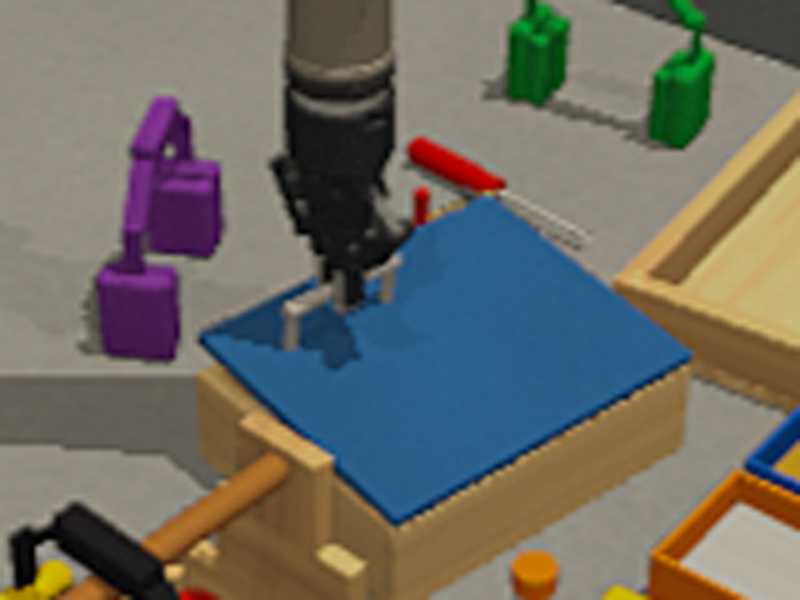

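The lid is clearly free: its front edge has risen off the box at (205,345), with only weight-sized force on the fingers. I continue along the arc.

Call:
apply_moves([
  [[0.05, -0.01, 0.12, 0], [0.095, -0.02, 0.2, 0], [0.14, -0.03, 0.27, 0], [0.185, -0.04, 0.345, 0], [0.24, -0.05, 0.415, 0]],
])

```text
clock: 29.45
eef_pos: [0.5146, 0.1556, 0.14]
orientation: [-0.001, 0.776, 0.631, -0.002]
ft_force: [-8.2, 3.6, 1.3]
grip_width: 0.124
grasp_force: 29.4
```

Call:
apply_moves([
  [[0.055, -0.01, 0.07, 0], [0.11, -0.02, 0.13, 0], [0.175, -0.035, 0.195, 0], [0.24, -0.05, 0.25, 0], [0.31, -0.06, 0.31, 0]],
])

```text
clock: 30.08
eef_pos: [0.5439, 0.1493, 0.1718]
orientation: [-0.002, 0.775, 0.631, -0.004]
ft_force: [-12.2, 1.1, 8.3]
grip_width: 0.121
grasp_force: 29.4
```

Call:
apply_moves([
  [[0.01, 0, 0.03, 0], [0.02, 0, 0.06, 0], [0.04, -0.005, 0.08, 0], [0.05, -0.01, 0.1, 0], [0.05, -0.01, 0.1, 0]],
])

```text
clock: 30.7
eef_pos: [0.5544, 0.1473, 0.1802]
orientation: [0.001, 0.776, 0.631, 0.0]
ft_force: [1.4, 0.9, -7.1]
grip_width: 0.126
grasp_force: 29.3
```

Call:
apply_moves([
  [[0, 0, 0, 0], [0, 0, 0, 0], [0, 0, 0, 0], [0, 0, 0, 0], [0, 0, 0, 0]],
])

```text
clock: 31.32
eef_pos: [0.5539, 0.1474, 0.18]
orientation: [0.0, 0.776, 0.631, 0.0]
ft_force: [5.1, -0.8, -13.5]
grip_width: 0.125
grasp_force: 29.1
```

```bash
python3 - <<'E'
from h import *
s=grab('scene');st=bot.state();print(st['eef_pos'],st['ft_force'],st['grasp_force'],np.abs(st['qvel']).max(),st['clock'])
cv2.imwrite('pics/s9.png',cv2.resize(s['frame'][120:300,140:380],(800,600),interpolation=cv2.INTER_CUBIC))
E
```

```text
[0.55389217 0.14740103 0.18000079] [  5.47357202  -0.12873175 -12.63923757] 29.10449355840683 0.0013995055820975597 31.375
```

View pics/s9.png

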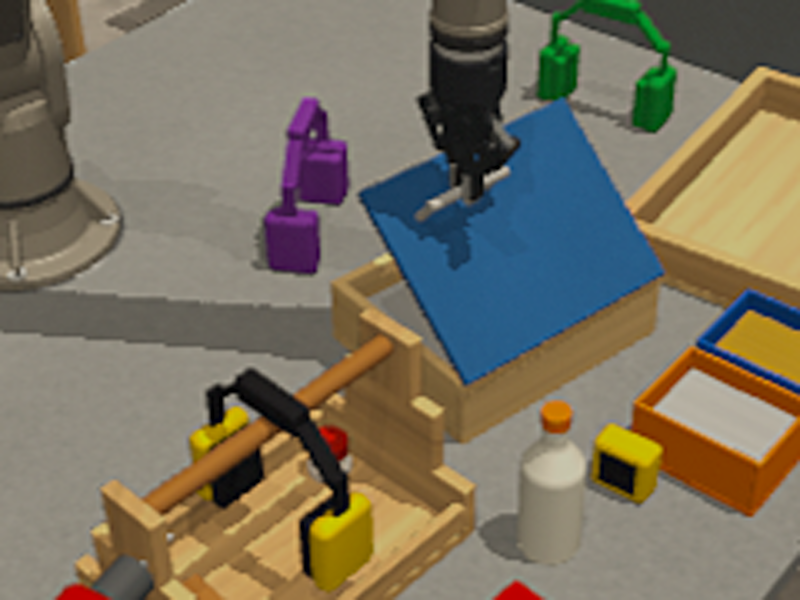

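The lid is held still at about 0.7 rad (40°) and the earmuffs hang on the dowel at (270,430). I hand in.

```bash
python3 -c "
from workcell import bot
print(bot.hand_in())"
```

```text
the job is handed in; nothing more can be done
None
```

The job is handed in, though the hand-in returned no verdict: the earmuffs hang on the dowel with a cup on each side, the tug showed the lid was not caught so I left the catch alone, and the gripper is holding the lid still at about 0.7 rad (40°).

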